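# Hang the brush box on its keyhole screw

## Robot

A 7-joint arm with a two-finger parallel gripper is mounted at the origin on the work surface. World frame = base frame: x ahead of the robot, y to its left, z up, the work surface at z = 0. Lengths are in mm, angles in rad, forces in N, time in s.
With the tool pointing down it reaches from about 400 to 875 mm from the base axis. Payload 4.4 kg.
Tool frame: the origin (TCP) lies at the very end of the fingers, on their centre line; the grasp point (between the pads) lies 19 mm behind it; z points along the fingers, y is the direction in which the jaws open and shut (so a half turn about z gives the same grasp; the last joint's range is limited). The gripper opens to 85 mm and grips with 20 to 120 N. Pads are 22 mm wide; open, the fingers measure 114 mm over their backs; the gripper's body (76 mm by 85 mm) begins 54 mm behind the grasp point. The pads swing forward as they close: fully open they stand 13 mm farther back than shut.
Start: joints at [1.153, 0.628, 0.038, 1.517, -0.027, 0.996, -0.02], TCP at [224.01, -610.194, 231.313] pointing down, gripper open.
Joint ranges: [-3.06, 3.06], [-0.37, 2.12], [-1.25, 1.32], [0.18, 2.47], [-1.1, 4.24], [0.23, 1.98], [-2.94, 2.94]. Speed limits (rad/s): [2.57, 2.57, 3.14, 3.14, 3.14, 3.14, 3.14].

## Interface

Orientations are given as [roll, pitch, yaw] about the fixed x, y, z axes, in that order (R = Rz(yaw) Ry(pitch) Rx(roll)).
In Python, from cell import read_state, get_image, calibration, finish_job gives the robot as it stands. The module is installed in compiled form; this text tells all that it offers.
- The arm moves only by the tool apply_moves, never from a script. Its argument "increments" is a list of rows, each an object of numbers: "tx", "ty", "tz": the shift along the world's x, y, z in m; "rx", "ry", "rz": the turn, a rotation vector about the world's x, y, z in units of 5 degrees (1.0 is 5 degrees); "claw": the finger opening in m, from 0 to 0.0854. In form: [{"tx": .., "ty": .., "tz": .., "rx": .., "ry": .., "rz": .., "claw": ..}, ...]. A call has 1 to 12 rows; each row is the pose to reach, as a shift and turn from the pose commanded when the call began; what a row does not reach only later rows make up. A row lasts 1/10 s, in which the tool goes at most 50 mm and 8.59 degrees, less where a joint would pass 70% of its speed; a pose out of reach is approached as far as the arm can. A call with a gripper value outside its range is refused whole. The fingers move at their own pace and stop on an object; the grip force is fixed at half the most. Time passes only in rows, so rows that repeat a pose let the fingers close. It gives the time, the measured TCP pose, the force and the opening at its end, in the units of the state.
- read_state(): the state, without advancing time (a new reading comes with each control period).
- get_image(name): name is "side" or "top"; returns the picture (384x512x3 uint8, red, green, blue); there is no depth.
- calibration(name): a dict with "camera_matrix" (3x3 intrinsics, pixels), "origin" and "attitude" of the camera in the world. Camera axes: x right, y up, looking along -z (the intrinsics and any distortion apply to the point x, -y, -z); pixel columns grow to the right and rows downward; lengths in mm; the calibration is good to about 2 mm. A picture is of the moment at which its call begins. calibration takes no time and is no camera call.
- finish_job(): hands the job in, once; it reports no verdict.
The state is a dict: "clock": time; "qpos": joint angles; "qd": joint speeds; "tau": joint torques, N m; "eef_pos": TCP position; "tool_rot": TCP orientation; "force": force on the tool from outside, world axes, zero at the start; "torque": the same for the moment, N m; "width": finger opening in mm.
Only numpy, scipy, OpenCV 4.12 (cv2) and the standard library are available. Lean on these libraries where they do the work, as an engineer would, in place of code of your own. Each camera call takes 0.05 s, during which the arm holds its last target. There are 200 camera calls.

## Task

Hang the empty grey brush box on the upright plywood board: bring the wide hole of the keyhole in its back over the head of the steel screw, press it home against the sprung washer behind the head, then pull the box down until the screw is at the top end of the narrow slot, and let go so that it hangs there upright, flat to the board. Where along its short strip the screw sits and how far it stands out are not known exactly, so find it by feel and gently, never forcing the box against the board or screw with more than about 20 N, and leave everything else on the table where it stands.

Things in the scene. Friction and masses are not known exactly. Their poses are not given: they have to be found in the camera images.
- brush_box: The brush box: plain grey plastic, open-topped, empty, about 110 g, standing upright on the table. 60 deep (its x), 50 wide (its y), 88 tall; walls 3 thick, back wall 4. Origin at the centre of its underside; z up, x points out of its back wall, the one with the keyhole.
- box_mid (a point): Centre of the brush box, half-way up (44 above its underside); axes as the box. Take it from above by its two side walls, 50 apart over the outside (fingers closing along its y), best 62 to 70 above the underside, about level with the hole, so that pressing does not turn it in the grip.
- hole (a point): Centre of the keyhole's wide hole, on the outer face of the box's back wall (30 from the box's axis along its x, 62 above its underside). The hole is 16 across with cut corners and opens upward, between 45 degree shoulders, into the narrow slot, 9 wide. Axes as the box.
- seat (a point): Point on the same outer face in the narrow slot, 16 above the hole's centre (78 above the underside): it lies on the screw's axis when the screw is at the slot's closed top end, to within 0.5. Axes as the box.
- strip_mid (a point): Middle of the short slotted strip on the board's front face, in which the steel screw is clamped. Axes: x into the board, y along it, z up; the hung box has the same axes. The screw's axis is level, along -x, at this height, but up to 8 to either side along y, and its tip stands 14 to 26 from the face: both differ each time and are not given. Head round, 12 across, 4 thick; shank 6 across.
- board: Upright plywood board, fixed, 300 wide, 190 tall; origin under its centre, axes as strip_mid. Screw 25 below its top edge. Its washer, 22 across, is sprung against the head's underside: gives at 3.6 N, then 0.9 N/mm, hard stop at 6. The box's wall must push it in over 4 (7.2 N) to slide down behind the head. The spring clamps the wall: dragging it down takes 3 to 14 N, then it stops.
- dowel (a point): Free end of a plain headless wooden dowel on the same board, 10 across, standing out 40 from the face; 130 from strip_mid along the board's -y and 15 lower. Not used. The board's feet reach 46 in front of its face, at both ends.
- roll: White paper roll, 110 across, 130 tall, loose; origin at its underside. Leave alone.
- bowl: Red plastic washing bowl, 200 across, 75 tall, loose; origin at its underside. Leave alone.
- mug: White mug, 80 across, 90 tall, loose; origin at its underside. Leave alone.
- scrub_brush: Hand brush lying on the table, loose; origin under its middle. Leave alone.
- sherd: Round terracotta pot base, 72 across, 22 tall, loose; origin at its underside. Leave alone.
- jar: Glass jar with a white cap, 60 across, 80 tall, loose; origin at its underside. Leave alone.

How it is judged (in metres and radians):
On the way, in this order (a step that is already met when the one before it is completed fails the run):
1. the box is lifted clear of the table (height (world z) of box_mid above 0.08 m), for 0.1 s.
2. the wide hole is brought over the screw's head (x of hole in the frame of strip_mid above -0.027 m and y of hole in the frame of strip_mid between -0.011 and 0.011 m and z of hole in the frame of strip_mid between -0.006 and 0.006 m), for 0.05 s.
At the end, for the whole second after the job is handed in: The box hangs on the screw with the screw at the closed top end of the slot (within 3 mm in height; within 11 mm of the strip's middle sideways), its back wall behind the head (outer face within 21 mm of the board), upright and flat to the board within 0.15 rad, at rest and let go (x of seat in the frame of strip_mid above -0.021 m and y of seat in the frame of strip_mid between -0.011 and 0.011 m and z of seat in the frame of strip_mid between -0.003 and 0.003 m and angle between the x axis of board and the x axis of seat, either way round below 0.15 rad and angle between box_mid's own z axis and vertical below 0.15 rad and linear speed of brush_box below 0.02 m/s); the robot touches nothing.
It fails at once if the box is forced: its contact forces on the board, screw and washer, pinching included, add up to more than 50 N (contact force between brush_box and board above 50 N).
It fails at once if a bystander is shifted by more than 30 mm (distance of any of roll, bowl, mug, scrub_brush, sherd, jar from where it was at the start of the episode above 0.03 m).
It also fails if it takes over 72 s, if anything falls off the work surface, if the arm or the gripper's body presses on something with over 40 N, if the wrist force passes 120 N, or if a joint passes its speed limit or range.

## Working session

There is one attempt and no reset: what is moved stays moved. The work goes in short steps, Python scripts to look and compute and a tool call to move; the robot and the scene stay as the last step left them, time stands still between calls to the robot, and variables do not carry over. Pictures are saved under pics/ and viewed, about 8 in all and at most 12, crops included, and the job is handed in when it is done.

Besides the shell and the picture viewer there is one more tool, called by a JSON object that holds its "op" and its "data", one argument or row to a line. apply_moves: Moves the arm, as the interface text tells. Its arguments: {"type":"object","properties":{"increments":{"type":"array"}},"required":["increments"]}

```bash
mkdir -p pics; python3 - <<'E'
from cell import *
import cv2,json
for n in("side","top"):
    im=get_image(n); cv2.imwrite(f"pics/{n}0.png",im[:,:,::-1]); print(n,calibration(n))
print(read_state())
E
```

```text
side {'camera_matrix': array([[387.64314512,   0.        , 253.92100546],
       [  0.        , 387.64314512, 194.29323143],
       [  0.        ,   0.        ,   1.        ]]), 'origin': array([ 435.12445878, -860.34991422,  755.18559431]), 'attitude': array([ 0.94181504,  0.00952915, -0.13836672])}
top {'camera_matrix': array([[375.33416754,   0.        , 260.15734773],
       [  0.        , 375.33416754, 198.4454731 ],
       [  0.        ,   0.        ,   1.        ]]), 'origin': array([ 373.60854525,    4.19796518, 1062.24686952]), 'attitude': array([ 0.20542677,  0.00409675, -1.46064056])}
{'clock': 0.1, 'qpos': array([ 1.15315513,  0.62924619,  0.03844688,  1.51826591, -0.02698864,
        0.99632026, -0.01997678]), 'qd': array([ 7.01726831e-04, -2.91463260e-03,  2.48899812e-03, -2.60356795e-03,
       -9.47717291e-05,  1.98765904e-05,  4.33988742e-04]), 'tau': array([ 3.71482849e-03, -5.64539552e+01,  1.23096831e+00, -1.93973690e+01,
        1.13748774e-02,  5.50371260e-03, -2.66792011e-05]), 'eef_pos': array([ 223.83690238, -609.64110471,  230.48659283]), 'tool_rot': array([-3.13987120e+00,  2.78562213e-05,  3.51868947e-01]), 'force': array([0.32341606, 0.71604641, 0.12696821]), 'torque': array([ 0.00306826, -0.04422331, -0.00018969]), 'width': 85.58565172794097}
```

View pics/side0.png

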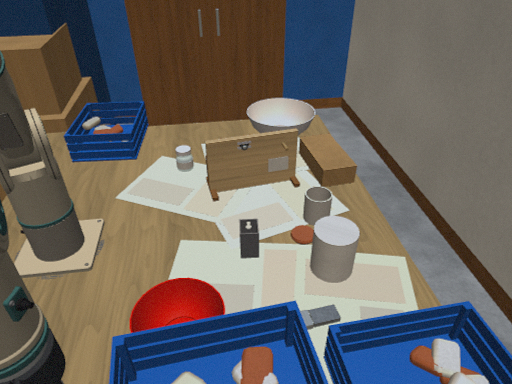

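View pics/top0.png

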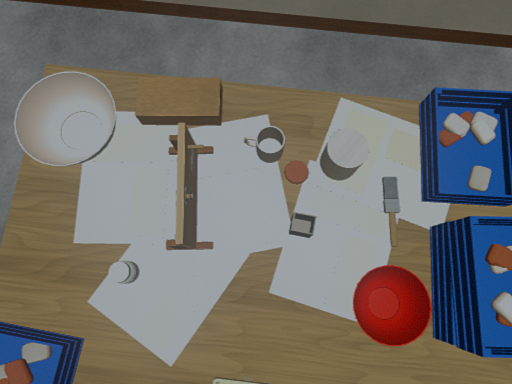

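The side view shows the board's front face towards the camera, with the strip near (243,146). The box is at (249,238), with a light spot at (249,226) that may be the keyhole. In the top view the board lies along column 190 and the box is at (303,225). I'll enlarge both.

```bash
cat > h.py <<'E'
import numpy as np,cv2
from scipy.spatial.transform import Rotation as R
from cell import *
def cam(n):
    c=calibration(n); return c["camera_matrix"],np.array(c["origin"]),R.from_euler("xyz",c["attitude"]).as_matrix()
def proj(n,P):
    K,o,A=cam(n); p=(np.atleast_2d(P)-o)@A; p=p*[1,-1,-1]; q=p@K.T; return q[:,:2]/q[:,2:]
def ray(n,u,v):
    K,o,A=cam(n); d=np.linalg.solve(K,[u,v,1])*[1,-1,-1]; return o,A@d
def at_z(n,u,v,z):
    o,d=ray(n,u,v); return o+d*(z-o[2])/d[2]
def tri(a,b):
    (o1,d1),(o2,d2)=ray("side",*a),ray("top",*b)
    s=np.linalg.lstsq(np.c_[d1,-d2],o2-o1,rcond=None)[0]
    p,q=o1+s[0]*d1,o2+s[1]*d2; return (p+q)/2,np.linalg.norm(p-q)
def crop(im,x0,y0,x1,y1,f): return cv2.resize(im[y0:y1,x0:x1],None,fx=f,fy=f,interpolation=cv2.INTER_CUBIC)
E
python3 - <<'E'
from h import *
s=cv2.imread("pics/side0.png");t=cv2.imread("pics/top0.png")
a=crop(s,200,125,310,203,7)[:546,:770]
cv2.imwrite("pics/c1.png",a)
L=crop(s,225,205,275,265,8); T=crop(t,280,200,330,240,8); T2=crop(t,160,115,220,255,4)
H=max(L.shape[0],T.shape[0],T2.shape[0]);o=np.zeros((560,800+0,3),np.uint8)
o[:480,:400]=L;o[:320,400:800]=T
cv2.imwrite("pics/c2.png",o)
tb=cv2.rotate(crop(t,160,115,230,260,5),cv2.ROTATE_90_CLOCKWISE); cv2.imwrite("pics/c3.png",tb)
print(proj("side",[0,0,0]),proj("top",[[0,0,0],[224,-610,231]]),proj("side",[224,-610,231]))
E
```

```text
[[ 60.64436866 247.33455708]] [[247.48774299 424.49234959]
 [552.40694815 384.69558149]] [[ 63.85837958 430.83136638]]
```

View pics/c1.png

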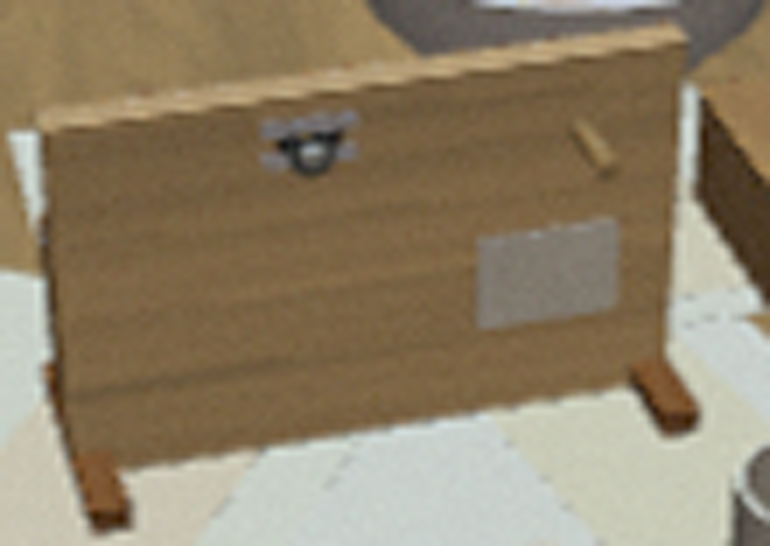

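View pics/c2.png

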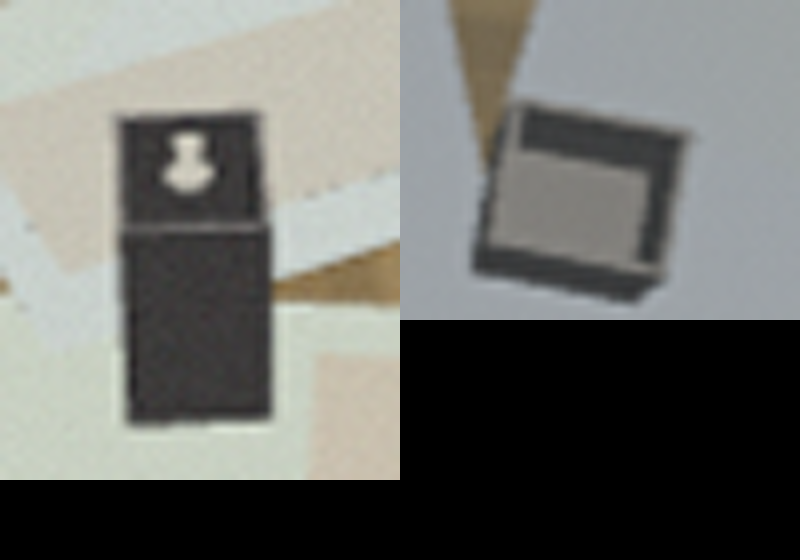

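View pics/c3.png

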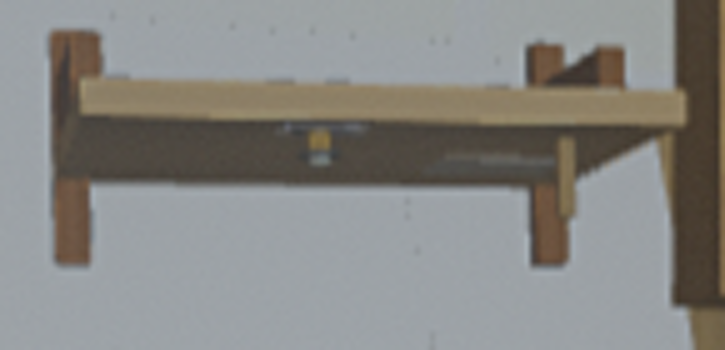

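The keyhole is seen through the far wall, so the box back already faces the board. Next I'll work out the positions.

```bash
python3 - <<'E'
from h import *
np.set_printoptions(precision=1,suppress=True)
c=[at_z("top",280+(x-400)/8-.44,200+y/8-.44,88) for x,y in [(512,103),(692,130),(662,277),(488,250)]]
c=np.array(c); print("rim",c,c.mean(0)); print(np.linalg.norm(np.diff(c[[0,1,2,3,0]],axis=0),axis=1))
for i,j in((1,0),(2,3)):
    d=c[j]-c[i]; print("box x yaw",np.arctan2(d[1],d[0]))
f=lambda x,y:(160+y/5-.4,115+(724-x)/5-.4)
b=np.array([at_z("top",*f(*p),190) for p in[(78,116),(686,125)]]); d=b[0]-b[1]
print("board",b,np.linalg.norm(d),b.mean(0),"y-axis dir",np.arctan2(d[1],d[0]),"x yaw",np.arctan2(d[1],d[0])-np.pi/2)
g=lambda x,y:(200+x/7-.43,125+y/7-.43)
e=np.array([at_z("side",*g(*p),190) for p in[(42,132),(686,42)]]);print("board side",e,np.linalg.norm(e[0]-e[1]),e.mean(0))
print("screw tip tri",tri(g(315,152),f(320,163)))
print("screw z165",at_z("side",*g(315,152),165),at_z("top",*f(320,163),165+0))
print("strip top z169", [at_z("top",*f(*p),165) for p in[(280,128),(370,128)]])
print("strip side z165",[at_z("side",*g(*p),165) for p in[(262,144),(358,134)]])
print("dowel",tri(g(605,163),f(568,215)))
# box side: rim far corners and near
k=lambda x,y:(225+x/8-.44,205+y/8-.44)
r=np.array([at_z("side",*k(*p),88) for p in[(116,115),(260,110),(268,226),(120,234)]]);print("rim side",r,r.mean(0))
E
```

```text
rim [[ 547.2  -61.    88. ]
 [ 544.7 -120.5   88. ]
 [ 495.4 -114.7   88. ]
 [ 498.   -57.7   88. ]] [521.3 -88.4  88. ]
[59.6 49.6 57.  49.3]
box x yaw 1.5289220805390857
box x yaw 1.5255635755233765
board [[427.6 194.1 190. ]
 [725.5 235.3 190. ]] 300.7092227882962 [576.5 214.7 190. ] y-axis dir -3.0042351663537175 x yaw -4.5750314931486145
board side [[428.2 191.5 190. ]
 [722.5 231.5 190. ]] 297.02068869222717 [575.3 211.5 190. ]
screw tip tri (array([547.3, 193.8, 168.8]), np.float64(0.7074036391505386))
screw z165 [547.7 200.5 165. ] [548.5 194.6 165. ]
strip top z169 [array([526.8, 208.6, 165. ]), array([571.5, 215.4, 165. ])]
strip side z165 [array([525.1, 211.5, 165. ]), array([568.8, 214. , 165. ])]
dowel (array([679.3, 189.3, 154.9]), np.float64(3.6594390247868245))
rim side [[ 500.2  -56.8   88. ]
 [ 548.5  -61.4   88. ]
 [ 542.6 -119.7   88. ]
 [ 495.1 -116.4   88. ]] [521.6 -88.6  88. ]
```

Box centre is about (521.5, -88.6), yaw about 1.495. Strip_mid is about (547.5, 211, 165), board yaw about 1.707, and the screw tip about 17 mm out. I'll move above the box.

{"op": "apply_moves", "data": {
  "increments": [
    {"tx": 0.2975, "ty": 0.5215, "tz": -0.03, "rz": 13.1},
    {"tx": 0.2975, "ty": 0.5215, "tz": -0.03, "rz": 13.1},
    {"tx": 0.2975, "ty": 0.5215, "tz": -0.03, "rz": 13.1},
    {"tx": 0.2975, "ty": 0.5215, "tz": -0.03, "rz": 13.1},
    {"tx": 0.2975, "ty": 0.5215, "tz": -0.03, "rz": 13.1},
    {"tx": 0.2975, "ty": 0.5215, "tz": -0.03, "rz": 13.1},
    {"tx": 0.2975, "ty": 0.5215, "tz": -0.03, "rz": 13.1},
    {"tx": 0.2975, "ty": 0.5215, "tz": -0.03, "rz": 13.1},
    {"tx": 0.2975, "ty": 0.5215, "tz": -0.03, "rz": 13.1},
    {"tx": 0.2975, "ty": 0.5215, "tz": -0.03, "rz": 13.1},
    {"tx": 0.2975, "ty": 0.5215, "tz": -0.03, "rz": 13.1},
    {"tx": 0.2975, "ty": 0.5215, "tz": -0.03, "rz": 13.1}
  ]
}}

```text
$.increments[0]: bad value
```

{"op": "apply_moves", "data": {
  "increments": [
    {"tx": 0.2975, "ty": 0.5215, "tz": -0.03, "rx": 0, "ry": 0, "rz": 13.1, "claw": 0.085},
    {"tx": 0.2975, "ty": 0.5215, "tz": -0.03, "rx": 0, "ry": 0, "rz": 13.1, "claw": 0.085},
    {"tx": 0.2975, "ty": 0.5215, "tz": -0.03, "rx": 0, "ry": 0, "rz": 13.1, "claw": 0.085},
    {"tx": 0.2975, "ty": 0.5215, "tz": -0.03, "rx": 0, "ry": 0, "rz": 13.1, "claw": 0.085},
    {"tx": 0.2975, "ty": 0.5215, "tz": -0.03, "rx": 0, "ry": 0, "rz": 13.1, "claw": 0.085},
    {"tx": 0.2975, "ty": 0.5215, "tz": -0.03, "rx": 0, "ry": 0, "rz": 13.1, "claw": 0.085},
    {"tx": 0.2975, "ty": 0.5215, "tz": -0.03, "rx": 0, "ry": 0, "rz": 13.1, "claw": 0.085},
    {"tx": 0.2975, "ty": 0.5215, "tz": -0.03, "rx": 0, "ry": 0, "rz": 13.1, "claw": 0.085},
    {"tx": 0.2975, "ty": 0.5215, "tz": -0.03, "rx": 0, "ry": 0, "rz": 13.1, "claw": 0.085},
    {"tx": 0.2975, "ty": 0.5215, "tz": -0.03, "rx": 0, "ry": 0, "rz": 13.1, "claw": 0.085},
    {"tx": 0.2975, "ty": 0.5215, "tz": -0.03, "rx": 0, "ry": 0, "rz": 13.1, "claw": 0.085},
    {"tx": 0.2975, "ty": 0.5215, "tz": -0.03, "rx": 0, "ry": 0, "rz": 13.1, "claw": 0.085}
  ]
}}

```text
clock: 1.3
eef_pos: [521.4, -87.9, 201.1]
tool_rot: [-3.141, 0.0, 1.495]
force: [1.5, -1.2, 1.0]
width: 85.3
```

{"op": "apply_moves", "data": {
  "increments": [
    {"tx": 0, "ty": -0.0005, "tz": -0.03, "rx": 0, "ry": 0, "rz": 0, "claw": 0.085},
    {"tx": 0, "ty": -0.0005, "tz": -0.06, "rx": 0, "ry": 0, "rz": 0, "claw": 0.085},
    {"tx": 0, "ty": -0.0005, "tz": -0.09, "rx": 0, "ry": 0, "rz": 0, "claw": 0.085},
    {"tx": 0, "ty": -0.0005, "tz": -0.12, "rx": 0, "ry": 0, "rz": 0, "claw": 0.085},
    {"tx": 0, "ty": -0.0005, "tz": -0.14, "rx": 0, "ry": 0, "rz": 0, "claw": 0.085},
    {"tx": 0, "ty": -0.0005, "tz": -0.155, "rx": 0, "ry": 0, "rz": 0, "claw": 0.085},
    {"tx": 0, "ty": -0.0005, "tz": -0.155, "rx": 0, "ry": 0, "rz": 0, "claw": 0.085},
    {"tx": 0, "ty": -0.0005, "tz": -0.155, "rx": 0, "ry": 0, "rz": 0, "claw": 0.085}
  ]
}}

```text
clock: 2.1
eef_pos: [520.9, -90.1, 46.3]
tool_rot: [-3.141, -0.0, 1.495]
force: [0.3, -0.8, -0.3]
width: 85.2
```

{"op": "apply_moves", "data": {
  "increments": [
    {"tx": 0, "ty": 0, "tz": 0, "rx": 0, "ry": 0, "rz": 0, "claw": 0.04},
    {"tx": 0, "ty": 0, "tz": 0, "rx": 0, "ry": 0, "rz": 0, "claw": 0.04},
    {"tx": 0, "ty": 0, "tz": 0, "rx": 0, "ry": 0, "rz": 0, "claw": 0.04},
    {"tx": 0, "ty": 0, "tz": 0, "rx": 0, "ry": 0, "rz": 0, "claw": 0.04},
    {"tx": 0, "ty": 0, "tz": 0, "rx": 0, "ry": 0, "rz": 0, "claw": 0.04},
    {"tx": 0, "ty": 0, "tz": 0, "rx": 0, "ry": 0, "rz": 0, "claw": 0.04},
    {"tx": 0, "ty": 0, "tz": 0, "rx": 0, "ry": 0, "rz": 0, "claw": 0.04},
    {"tx": 0, "ty": 0, "tz": 0, "rx": 0, "ry": 0, "rz": 0, "claw": 0.04},
    {"tx": 0, "ty": 0, "tz": 0, "rx": 0, "ry": 0, "rz": 0, "claw": 0.04},
    {"tx": 0, "ty": 0, "tz": 0, "rx": 0, "ry": 0, "rz": 0, "claw": 0.04}
  ]
}}

```text
clock: 3.1
eef_pos: [521.6, -90.4, 47.4]
tool_rot: [3.14, 0.0, 1.495]
force: [-1.2, -0.0, 6.8]
width: 49.3
```

{"op": "apply_moves", "data": {
  "increments": [
    {"tx": 0, "ty": 0, "tz": 0.02, "rx": 0, "ry": 0, "rz": 0, "claw": 0.04},
    {"tx": 0, "ty": 0, "tz": 0.05, "rx": 0, "ry": 0, "rz": 0, "claw": 0.04},
    {"tx": 0, "ty": 0, "tz": 0.08, "rx": 0, "ry": 0, "rz": 0, "claw": 0.04},
    {"tx": 0, "ty": 0, "tz": 0.103, "rx": 0, "ry": 0, "rz": 0, "claw": 0.04},
    {"tx": 0, "ty": 0, "tz": 0.103, "rx": 0, "ry": 0, "rz": 0, "claw": 0.04},
    {"tx": 0, "ty": 0, "tz": 0.103, "rx": 0, "ry": 0, "rz": 0, "claw": 0.04}
  ]
}}

```text
clock: 3.7
eef_pos: [520.8, -90.4, 149.5]
tool_rot: [3.141, 0.0, 1.495]
force: [-0.2, -0.6, -2.1]
width: 49.3
```

{"op": "apply_moves", "data": {
  "increments": [
    {"tx": 0.0, "ty": 0.03, "tz": 0, "rx": 0, "ry": 0, "rz": 0.5, "claw": 0.04},
    {"tx": 0.01, "ty": 0.06, "tz": 0, "rx": 0, "ry": 0, "rz": 1, "claw": 0.04},
    {"tx": 0.02, "ty": 0.09, "tz": 0, "rx": 0, "ry": 0, "rz": 1.5, "claw": 0.04},
    {"tx": 0.03, "ty": 0.12, "tz": 0, "rx": 0, "ry": 0, "rz": 2, "claw": 0.04},
    {"tx": 0.034, "ty": 0.15, "tz": 0, "rx": 0, "ry": 0, "rz": 2.43, "claw": 0.04},
    {"tx": 0.034, "ty": 0.18, "tz": 0, "rx": 0, "ry": 0, "rz": 2.43, "claw": 0.04},
    {"tx": 0.034, "ty": 0.205, "tz": 0, "rx": 0, "ry": 0, "rz": 2.43, "claw": 0.04},
    {"tx": 0.034, "ty": 0.222, "tz": 0, "rx": 0, "ry": 0, "rz": 2.43, "claw": 0.04},
    {"tx": 0.034, "ty": 0.222, "tz": 0, "rx": 0, "ry": 0, "rz": 2.43, "claw": 0.04},
    {"tx": 0.034, "ty": 0.222, "tz": 0, "rx": 0, "ry": 0, "rz": 2.43, "claw": 0.04}
  ]
}}

```text
clock: 4.7
eef_pos: [554.1, 130.8, 148.1]
tool_rot: [-3.139, 0.001, 1.707]
force: [0.9, -1.1, -1.4]
width: 49.7
```

```bash
python3 - <<'E'
from h import *
s=get_image("side")[:,:,::-1];t=get_image("top")[:,:,::-1]
cv2.imwrite("pics/s1.png",s);cv2.imwrite("pics/t1.png",t)
o=np.zeros((600,800,3),np.uint8)
o[:,:400]=crop(s,220,118,270,193,8); o[:,400:]=cv2.rotate(crop(t,155,170,230,220,8),cv2.ROTATE_90_CLOCKWISE)[:600,:400] if 0 else crop(t,175,165,225,240,8)
cv2.imwrite("pics/c4.png",o); print(read_state())
E
```

```text
{'clock': 4.8, 'qpos': array([-0.08349073,  0.63404945, -0.30396586,  1.82020452,  0.27081941,
        0.73005463, -0.40113585]), 'qd': array([ 0.00876881, -0.00463716, -0.00308096, -0.00401402, -0.00290112,
        0.00094368, -0.00245282]), 'tau': array([-7.85910543e-01, -5.19728887e+01, -3.73542801e+00, -1.51210588e+01,
       -3.22187645e-02, -1.52125553e-02,  3.06931630e-03]), 'eef_pos': array([554.57750727, 129.71146469, 148.55452989]), 'tool_rot': array([-3.13981025e+00,  1.49525335e-03,  1.70505836e+00]), 'force': array([-0.30483181,  0.26461346, -0.40379089]), 'torque': array([-0.00101174, -0.00251268, -0.03356018]), 'width': 49.16316466673016}
```

View pics/c4.png

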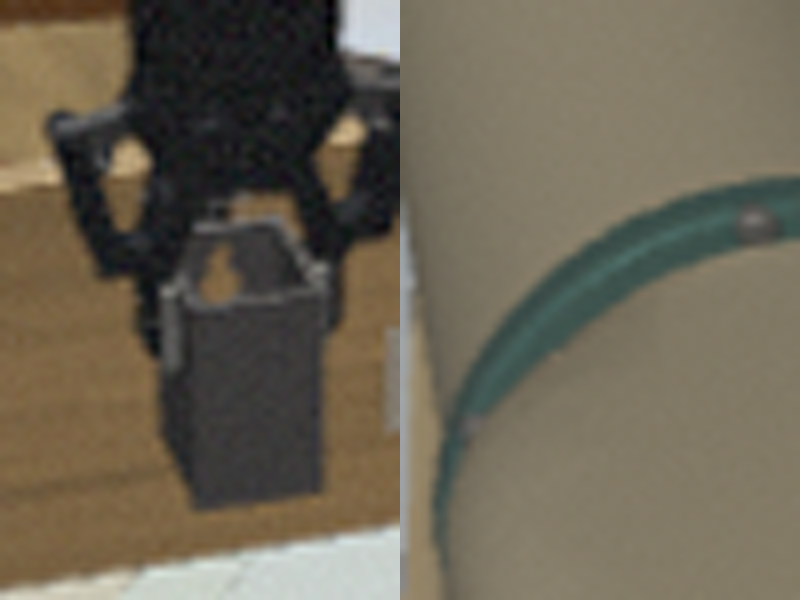

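The side crop shows the box held upright, with the keyhole near (219,275) in the crop. The arm hides the top view. I'll check the pose by overlaying the model.

```bash
cat >> h.py <<'E'
def boxpts(c,z0,yaw):
    Rz=R.from_euler("z",yaw).as_matrix()
    q={"rimBL":(30,25,88),"rimBR":(30,-25,88),"rimFR":(-30,-25,88),"rimFL":(-30,25,88),"botFL":(-30,25,0),"botFR":(-30,-25,0),"botBL":(30,25,0),
     "slotL":(26,4.5,76),"slotR":(26,-4.5,76),"slottop":(26,0,82.5),"holeL":(26,8,62),"holeR":(26,-8,62),"holebot":(26,0,54)}
    return {k:np.array(v)@Rz.T+[c[0],c[1],z0] for k,v in q.items()}
E
python3 - <<'E'
from h import *
np.set_printoptions(precision=1,suppress=True)
b=boxpts((554.1,131.9),101.1,1.706)
for k,v in b.items(): print(k,(proj("side",v)[0]-[220,118]+.5)*8)
P=[]
for i in range(6): get_image("side"); P.append(read_state()["eef_pos"])
P=np.array(P);print(P.mean(0),P.std(0))
s=cv2.imread("pics/s1.png"); o=crop(s,222,125,272,160,16)
for k,v in b.items():
    u=(proj("side",v)[0]-[222,125]+.5)*16
    cv2.circle(o,tuple(int(x) for x in u),3,(0,0,255),1)
cv2.imwrite("pics/c5.png",o)
E
```

```text
rimBL [152.8 232.5]
rimBR [281.6 213.9]
rimFR [326.6 290.7]
rimFL [192.9 310.8]
botFL [198.8 513.9]
botFR [326.6 492.8]
botBL [160.2 431. ]
slotL [209.3 257.9]
slotR [232.4 254.5]
slottop [220.5 241.1]
holeL [201.2 291.6]
holeR [242.  285.5]
holebot [222.  306.9]
[555.  130.4 149.2] [0.1 0.5 0.2]
```

View pics/c5.png

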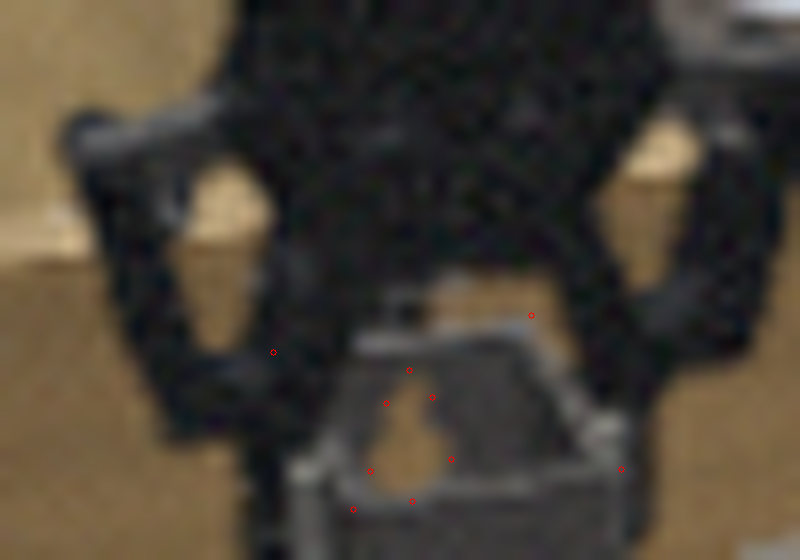

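The overlay matches the image to within about 1 mm. The hole needs about +2.4 mm sideways and +1.2 mm up. I'll approach to just short of contact, then feel forward.

{"op": "apply_moves", "data": {
  "increments": [
    {"tx": 0.0002, "ty": 0.008, "tz": 0.0012, "rx": 0, "ry": 0, "rz": 0, "claw": 0.04},
    {"tx": 0.0004, "ty": 0.0152, "tz": 0.0012, "rx": 0, "ry": 0, "rz": 0, "claw": 0.04},
    {"tx": 0.0004, "ty": 0.0152, "tz": 0.0012, "rx": 0, "ry": 0, "rz": 0, "claw": 0.04},
    {"tx": 0.0004, "ty": 0.0152, "tz": 0.0012, "rx": 0, "ry": 0, "rz": 0, "claw": 0.04}
  ]
}}

```text
clock: 5.5
eef_pos: [555.2, 147.7, 150.6]
tool_rot: [-3.142, -0.0, 1.708]
force: [0.0, -0.0, -1.5]
width: 49.2
```

{"op": "apply_moves", "data": {
  "increments": [
    {"tx": -0.0003, "ty": 0.002, "tz": 0, "rx": 0, "ry": 0, "rz": 0, "claw": 0.04},
    {"tx": -0.0005, "ty": 0.004, "tz": 0, "rx": 0, "ry": 0, "rz": 0, "claw": 0.04},
    {"tx": -0.0005, "ty": 0.004, "tz": 0, "rx": 0, "ry": 0, "rz": 0, "claw": 0.04}
  ]
}}

```text
clock: 5.8
eef_pos: [554.8, 151.4, 150.6]
tool_rot: [3.142, -0.0, 1.707]
force: [0.6, -0.8, -0.7]
width: 49.7
```

{"op": "apply_moves", "data": {
  "increments": [
    {"tx": -0.0003, "ty": 0.002, "tz": 0, "rx": 0, "ry": 0, "rz": 0, "claw": 0.04},
    {"tx": -0.0003, "ty": 0.002, "tz": 0, "rx": 0, "ry": 0, "rz": 0, "claw": 0.04}
  ]
}}

```text
clock: 6.0
eef_pos: [554.5, 153.3, 150.6]
tool_rot: [3.142, -0.0, 1.707]
force: [-0.5, 0.5, -1.4]
width: 49.6
```

{"op": "apply_moves", "data": {
  "increments": [
    {"tx": -0.0002, "ty": 0.0015, "tz": 0, "rx": 0, "ry": 0, "rz": 0, "claw": 0.04},
    {"tx": -0.0002, "ty": 0.0015, "tz": 0, "rx": 0, "ry": 0, "rz": 0, "claw": 0.04}
  ]
}}

```text
clock: 6.2
eef_pos: [554.3, 154.8, 150.6]
tool_rot: [-3.142, -0.0, 1.707]
force: [0.5, 0.1, -2.0]
width: 49.6
```

{"op": "apply_moves", "data": {
  "increments": [
    {"tx": -0.0002, "ty": 0.0015, "tz": 0, "rx": 0, "ry": 0, "rz": 0, "claw": 0.04},
    {"tx": -0.0002, "ty": 0.0015, "tz": 0, "rx": 0, "ry": 0, "rz": 0, "claw": 0.04}
  ]
}}

```text
clock: 6.4
eef_pos: [554.1, 156.3, 150.6]
tool_rot: [3.142, -0.0, 1.707]
force: [-0.0, 0.0, -0.8]
width: 49.2
```

{"op": "apply_moves", "data": {
  "increments": [
    {"tx": -0.0002, "ty": 0.0015, "tz": 0, "rx": 0, "ry": 0, "rz": 0, "claw": 0.04},
    {"tx": -0.0002, "ty": 0.0015, "tz": 0, "rx": 0, "ry": 0, "rz": 0, "claw": 0.04}
  ]
}}

```text
clock: 6.6
eef_pos: [553.9, 157.8, 150.6]
tool_rot: [3.142, -0.0, 1.707]
force: [-0.4, -0.2, -1.3]
width: 49.3
```

{"op": "apply_moves", "data": {
  "increments": [
    {"tx": -0.0002, "ty": 0.0015, "tz": 0, "rx": 0, "ry": 0, "rz": 0, "claw": 0.04},
    {"tx": -0.0002, "ty": 0.0015, "tz": 0, "rx": 0, "ry": 0, "rz": 0, "claw": 0.04}
  ]
}}

```text
clock: 6.8
eef_pos: [553.7, 159.3, 150.6]
tool_rot: [3.142, -0.0, 1.707]
force: [0.5, -0.0, -1.7]
width: 49.2
```

{"op": "apply_moves", "data": {
  "increments": [
    {"tx": -0.0002, "ty": 0.0015, "tz": 0, "rx": 0, "ry": 0, "rz": 0, "claw": 0.04},
    {"tx": -0.0002, "ty": 0.0015, "tz": 0, "rx": 0, "ry": 0, "rz": 0, "claw": 0.04}
  ]
}}

```text
clock: 7.0
eef_pos: [553.5, 160.8, 150.6]
tool_rot: [-3.142, -0.0, 1.707]
force: [-0.2, -0.3, -1.7]
width: 49.3
```

{"op": "apply_moves", "data": {
  "increments": [
    {"tx": -0.0002, "ty": 0.0015, "tz": 0, "rx": 0, "ry": 0, "rz": 0, "claw": 0.04},
    {"tx": -0.0002, "ty": 0.0015, "tz": 0, "rx": 0, "ry": 0, "rz": 0, "claw": 0.04}
  ]
}}

```text
clock: 7.2
eef_pos: [553.3, 162.3, 150.6]
tool_rot: [3.142, -0.0, 1.707]
force: [-0.6, 0.6, -1.2]
width: 49.4
```

{"op": "apply_moves", "data": {
  "increments": [
    {"tx": -0.0002, "ty": 0.0015, "tz": 0, "rx": 0, "ry": 0, "rz": 0, "claw": 0.04},
    {"tx": -0.0002, "ty": 0.0015, "tz": 0, "rx": 0, "ry": 0, "rz": 0, "claw": 0.04}
  ]
}}

```text
clock: 7.4
eef_pos: [553.1, 163.8, 150.6]
tool_rot: [3.142, -0.0, 1.707]
force: [0.1, -0.2, -1.4]
width: 49.4
```

{"op": "apply_moves", "data": {
  "increments": [
    {"tx": -0.0002, "ty": 0.001, "tz": 0, "rx": 0, "ry": 0, "rz": 0, "claw": 0.04},
    {"tx": -0.0002, "ty": 0.001, "tz": 0, "rx": 0, "ry": 0, "rz": 0, "claw": 0.04}
  ]
}}

```text
clock: 7.6
eef_pos: [552.8, 164.6, 150.5]
tool_rot: [-3.141, -0.0, 1.707]
force: [0.4, -0.1, -1.3]
width: 49.4
```

{"op": "apply_moves", "data": {
  "increments": [
    {"tx": -0.0001, "ty": 0.001, "tz": 0, "rx": 0, "ry": 0, "rz": 0, "claw": 0.04},
    {"tx": -0.0001, "ty": 0.001, "tz": 0, "rx": 0, "ry": 0, "rz": 0, "claw": 0.04}
  ]
}}

```text
clock: 7.8
eef_pos: [552.6, 165.6, 150.5]
tool_rot: [-3.141, -0.0, 1.707]
force: [-0.5, -0.4, -0.0]
width: 49.7
```

{"op": "apply_moves", "data": {
  "increments": [
    {"tx": -0.0001, "ty": 0.001, "tz": 0, "rx": 0, "ry": 0, "rz": 0, "claw": 0.04},
    {"tx": -0.0001, "ty": 0.001, "tz": 0, "rx": 0, "ry": 0, "rz": 0, "claw": 0.04}
  ]
}}

```text
clock: 8.0
eef_pos: [552.5, 166.4, 150.5]
tool_rot: [-3.141, 0.0, 1.707]
force: [-1.7, -1.2, -1.0]
width: 49.5
```

{"op": "apply_moves", "data": {
  "increments": [
    {"tx": -0.0001, "ty": 0.001, "tz": 0, "rx": 0, "ry": 0, "rz": 0, "claw": 0.04},
    {"tx": -0.0001, "ty": 0.001, "tz": 0, "rx": 0, "ry": 0, "rz": 0, "claw": 0.04}
  ]
}}

```text
clock: 8.2
eef_pos: [552.5, 166.4, 150.5]
tool_rot: [-3.141, 0.001, 1.707]
force: [-1.4, -3.5, 0.1]
width: 49.3
```

{"op": "apply_moves", "data": {
  "increments": [
    {"tx": -0.0001, "ty": 0.001, "tz": 0, "rx": 0, "ry": 0, "rz": 0, "claw": 0.04},
    {"tx": -0.0001, "ty": 0.001, "tz": 0, "rx": 0, "ry": 0, "rz": 0, "claw": 0.04}
  ]
}}

```text
clock: 8.4
eef_pos: [552.4, 167.4, 150.5]
tool_rot: [-3.141, 0.001, 1.707]
force: [-0.3, -4.7, -0.2]
width: 49.3
```

Soft contact of about 1 N/mm after a 3.5 N threshold: this is the washer, so the head is through the hole. I'll press on gently.

{"op": "apply_moves", "data": {
  "increments": [
    {"tx": -0.0001, "ty": 0.001, "tz": 0, "rx": 0, "ry": 0, "rz": 0, "claw": 0.04},
    {"tx": -0.0003, "ty": 0.002, "tz": 0, "rx": 0, "ry": 0, "rz": 0, "claw": 0.04},
    {"tx": -0.0003, "ty": 0.002, "tz": 0, "rx": 0, "ry": 0, "rz": 0, "claw": 0.04}
  ]
}}

```text
clock: 8.7
eef_pos: [552.2, 169.0, 150.5]
tool_rot: [-3.141, 0.002, 1.706]
force: [-1.7, -6.3, 0.5]
width: 49.6
```

{"op": "apply_moves", "data": {
  "increments": [
    {"tx": -0.0001, "ty": 0.001, "tz": 0, "rx": 0, "ry": 0, "rz": 0, "claw": 0.04},
    {"tx": -0.0001, "ty": 0.001, "tz": 0, "rx": 0, "ry": 0, "rz": 0, "claw": 0.04}
  ]
}}

```text
clock: 8.9
eef_pos: [552.1, 169.6, 150.5]
tool_rot: [-3.141, 0.003, 1.706]
force: [-0.4, -6.2, 1.0]
width: 49.3
```

{"op": "apply_moves", "data": {
  "increments": [
    {"tx": -0.0001, "ty": 0.001, "tz": 0, "rx": 0, "ry": 0, "rz": 0, "claw": 0.04},
    {"tx": -0.0002, "ty": 0.0015, "tz": 0, "rx": 0, "ry": 0, "rz": 0, "claw": 0.04},
    {"tx": -0.0002, "ty": 0.0015, "tz": 0, "rx": 0, "ry": 0, "rz": 0, "claw": 0.04}
  ]
}}

```text
clock: 9.2
eef_pos: [551.9, 170.6, 150.5]
tool_rot: [-3.14, 0.003, 1.706]
force: [-0.7, -7.4, 1.1]
width: 49.4
```

{"op": "apply_moves", "data": {
  "increments": [
    {"tx": 0, "ty": 0.0005, "tz": 0, "rx": 0, "ry": 0, "rz": 0, "claw": 0.04},
    {"tx": 0, "ty": 0.0005, "tz": 0, "rx": 0, "ry": 0, "rz": 0, "claw": 0.04}
  ]
}}

```text
clock: 9.4
eef_pos: [551.9, 170.9, 150.5]
tool_rot: [-3.14, 0.003, 1.706]
force: [-0.7, -7.9, 0.9]
width: 49.1
```

{"op": "apply_moves", "data": {
  "increments": [
    {"tx": 0, "ty": 0.0004, "tz": 0, "rx": 0, "ry": 0, "rz": 0, "claw": 0.04},
    {"tx": 0, "ty": 0.0004, "tz": -0.001, "rx": 0, "ry": 0, "rz": 0, "claw": 0.04},
    {"tx": 0, "ty": 0.0004, "tz": -0.002, "rx": 0, "ry": 0, "rz": 0, "claw": 0.04},
    {"tx": 0, "ty": 0.0004, "tz": -0.003, "rx": 0, "ry": 0, "rz": 0, "claw": 0.04},
    {"tx": 0, "ty": 0.0004, "tz": -0.003, "rx": 0, "ry": 0, "rz": 0, "claw": 0.04}
  ]
}}

```text
clock: 9.9
eef_pos: [552.7, 171.3, 147.7]
tool_rot: [3.141, 0.003, 1.705]
force: [0.2, -8.1, 1.1]
width: 49.2
```

{"op": "apply_moves", "data": {
  "increments": [
    {"tx": 0, "ty": 0, "tz": -0.001, "rx": 0, "ry": 0, "rz": 0, "claw": 0.04},
    {"tx": 0, "ty": 0, "tz": -0.002, "rx": 0, "ry": 0, "rz": 0, "claw": 0.04},
    {"tx": 0, "ty": 0, "tz": -0.002, "rx": 0, "ry": 0, "rz": 0, "claw": 0.04}
  ]
}}

```text
clock: 10.2
eef_pos: [552.9, 171.4, 146.2]
tool_rot: [3.141, 0.003, 1.705]
force: [0.0, -8.5, 3.1]
width: 49.9
```

{"op": "apply_moves", "data": {
  "increments": [
    {"tx": 0, "ty": 0, "tz": -0.001, "rx": 0, "ry": 0, "rz": 0, "claw": 0.04},
    {"tx": 0, "ty": 0, "tz": -0.002, "rx": 0, "ry": 0, "rz": 0, "claw": 0.04},
    {"tx": 0, "ty": 0, "tz": -0.002, "rx": 0, "ry": 0, "rz": 0, "claw": 0.04}
  ]
}}

```text
clock: 10.5
eef_pos: [553.0, 171.5, 145.4]
tool_rot: [3.14, 0.003, 1.705]
force: [-2.3, -9.0, 12.8]
width: 49.2
```

{"op": "apply_moves", "data": {
  "increments": [
    {"tx": 0, "ty": 0, "tz": -0.001, "rx": 0, "ry": 0, "rz": 0, "claw": 0.04},
    {"tx": 0, "ty": 0, "tz": -0.002, "rx": 0, "ry": 0, "rz": 0, "claw": 0.04},
    {"tx": 0, "ty": 0, "tz": -0.002, "rx": 0, "ry": 0, "rz": 0, "claw": 0.04}
  ]
}}

```text
clock: 10.8
eef_pos: [552.8, 171.5, 144.4]
tool_rot: [3.14, 0.003, 1.705]
force: [-6.0, -9.7, 20.0]
width: 49.3
```

An upward force with a sideways push towards -x means the shank is riding on a shoulder of the keyhole. I'll ease off, shift about 1.7 mm towards -x and go on down.

{"op": "apply_moves", "data": {
  "increments": [
    {"tx": 0, "ty": 0, "tz": 0.0015, "rx": 0, "ry": 0, "rz": 0, "claw": 0.04},
    {"tx": 0, "ty": 0, "tz": 0.003, "rx": 0, "ry": 0, "rz": 0, "claw": 0.04},
    {"tx": -0.001, "ty": -0.0001, "tz": 0.003, "rx": 0, "ry": 0, "rz": 0, "claw": 0.04},
    {"tx": -0.0017, "ty": -0.0002, "tz": 0.003, "rx": 0, "ry": 0, "rz": 0, "claw": 0.04},
    {"tx": -0.0017, "ty": -0.0002, "tz": 0.003, "rx": 0, "ry": 0, "rz": 0, "claw": 0.04}
  ]
}}

```text
clock: 11.3
eef_pos: [552.3, 171.3, 145.3]
tool_rot: [3.139, 0.003, 1.705]
force: [1.4, -8.1, 2.0]
width: 49.5
```

{"op": "apply_moves", "data": {
  "increments": [
    {"tx": 0, "ty": 0, "tz": -0.001, "rx": 0, "ry": 0, "rz": 0, "claw": 0.04},
    {"tx": 0, "ty": 0, "tz": -0.002, "rx": 0, "ry": 0, "rz": 0, "claw": 0.04},
    {"tx": 0, "ty": 0, "tz": -0.002, "rx": 0, "ry": 0, "rz": 0, "claw": 0.04}
  ]
}}

```text
clock: 11.6
eef_pos: [552.0, 171.4, 144.3]
tool_rot: [3.139, 0.003, 1.705]
force: [-0.4, -9.0, 10.5]
width: 49.4
```

{"op": "apply_moves", "data": {
  "increments": [
    {"tx": -0.0004, "ty": 0, "tz": -0.001, "rx": 0, "ry": 0, "rz": 0, "claw": 0.04},
    {"tx": -0.0004, "ty": 0, "tz": -0.0015, "rx": 0, "ry": 0, "rz": 0, "claw": 0.04},
    {"tx": -0.0004, "ty": 0, "tz": -0.0015, "rx": 0, "ry": 0, "rz": 0, "claw": 0.04}
  ]
}}

```text
clock: 11.9
eef_pos: [550.8, 171.3, 141.5]
tool_rot: [3.141, 0.003, 1.705]
force: [0.4, -8.1, 1.7]
width: 49.3
```

It slid past the shoulder. I'll continue down.

{"op": "apply_moves", "data": {
  "increments": [
    {"tx": 0, "ty": 0, "tz": -0.001, "rx": 0, "ry": 0, "rz": 0, "claw": 0.04},
    {"tx": 0, "ty": 0, "tz": -0.002, "rx": 0, "ry": 0, "rz": 0, "claw": 0.04},
    {"tx": 0, "ty": 0, "tz": -0.002, "rx": 0, "ry": 0, "rz": 0, "claw": 0.04}
  ]
}}

```text
clock: 12.2
eef_pos: [550.9, 171.2, 139.3]
tool_rot: [3.141, 0.003, 1.705]
force: [-0.7, -8.0, 1.1]
width: 49.2
```

{"op": "apply_moves", "data": {
  "increments": [
    {"tx": 0, "ty": 0, "tz": -0.001, "rx": 0, "ry": 0, "rz": 0, "claw": 0.04},
    {"tx": 0, "ty": 0, "tz": -0.002, "rx": 0, "ry": 0, "rz": 0, "claw": 0.04},
    {"tx": 0, "ty": 0, "tz": -0.002, "rx": 0, "ry": 0, "rz": 0, "claw": 0.04}
  ]
}}

```text
clock: 12.5
eef_pos: [551.1, 171.2, 137.4]
tool_rot: [3.14, 0.003, 1.705]
force: [1.1, -7.1, 1.0]
width: 49.6
```

{"op": "apply_moves", "data": {
  "increments": [
    {"tx": 0, "ty": 0, "tz": -0.001, "rx": 0, "ry": 0, "rz": 0, "claw": 0.04},
    {"tx": 0, "ty": 0, "tz": -0.002, "rx": 0, "ry": 0, "rz": 0, "claw": 0.04},
    {"tx": 0, "ty": 0, "tz": -0.002, "rx": 0, "ry": 0, "rz": 0, "claw": 0.04}
  ]
}}

```text
clock: 12.8
eef_pos: [551.2, 171.2, 135.4]
tool_rot: [3.14, 0.003, 1.705]
force: [1.1, -8.5, 1.1]
width: 49.6
```

{"op": "apply_moves", "data": {
  "increments": [
    {"tx": 0, "ty": 0, "tz": -0.001, "rx": 0, "ry": 0, "rz": 0, "claw": 0.04},
    {"tx": 0, "ty": 0, "tz": -0.002, "rx": 0, "ry": 0, "rz": 0, "claw": 0.04},
    {"tx": 0, "ty": 0, "tz": -0.002, "rx": 0, "ry": 0, "rz": 0, "claw": 0.04}
  ]
}}

```text
clock: 13.1
eef_pos: [551.2, 171.3, 133.8]
tool_rot: [3.14, 0.003, 1.705]
force: [0.1, -9.1, 4.2]
width: 49.1
```

{"op": "apply_moves", "data": {
  "increments": [
    {"tx": 0, "ty": 0, "tz": -0.001, "rx": 0, "ry": 0, "rz": 0, "claw": 0.04},
    {"tx": 0, "ty": 0, "tz": -0.001, "rx": 0, "ry": 0, "rz": 0, "claw": 0.04},
    {"tx": 0, "ty": 0, "tz": -0.001, "rx": 0, "ry": 0, "rz": 0, "claw": 0.04}
  ]
}}

```text
clock: 13.4
eef_pos: [551.3, 171.3, 133.5]
tool_rot: [3.139, 0.003, 1.705]
force: [-1.5, -9.4, 9.3]
width: 49.4
```

The screw is at the slot end: 17 mm of travel and a stiff stop. I'll relax the press and the downward pull before letting go.

{"op": "apply_moves", "data": {
  "increments": [
    {"tx": 0.0002, "ty": -0.0015, "tz": 0.0003, "rx": 0, "ry": 0, "rz": 0, "claw": 0.04},
    {"tx": 0.0003, "ty": -0.002, "tz": 0.0006, "rx": 0, "ry": 0, "rz": 0, "claw": 0.04},
    {"tx": 0.0003, "ty": -0.002, "tz": 0.0006, "rx": 0, "ry": 0, "rz": 0, "claw": 0.04}
  ]
}}

```text
clock: 13.7
eef_pos: [551.3, 171.2, 133.5]
tool_rot: [3.139, 0.0, 1.706]
force: [0.2, -5.5, 6.4]
width: 49.4
```

{"op": "apply_moves", "data": {
  "increments": [
    {"tx": 0.0002, "ty": -0.0015, "tz": 0.0005, "rx": 0, "ry": 0, "rz": 0, "claw": 0.04},
    {"tx": 0.0002, "ty": -0.0015, "tz": 0.0008, "rx": 0, "ry": 0, "rz": 0, "claw": 0.04},
    {"tx": 0.0002, "ty": -0.0015, "tz": 0.0008, "rx": 0, "ry": 0, "rz": 0, "claw": 0.04}
  ]
}}

```text
clock: 14.0
eef_pos: [551.4, 170.3, 133.6]
tool_rot: [3.14, -0.0, 1.707]
force: [2.6, -4.5, 2.0]
width: 49.3
```

{"op": "apply_moves", "data": {
  "increments": [
    {"tx": 0.0002, "ty": -0.0015, "tz": 0, "rx": 0, "ry": 0, "rz": 0, "claw": 0.04},
    {"tx": 0.0002, "ty": -0.0015, "tz": 0, "rx": 0, "ry": 0, "rz": 0, "claw": 0.04},
    {"tx": 0.0002, "ty": -0.0015, "tz": 0, "rx": 0, "ry": 0, "rz": 0, "claw": 0.04}
  ]
}}

```text
clock: 14.3
eef_pos: [551.4, 170.3, 133.7]
tool_rot: [3.139, -0.002, 1.708]
force: [4.5, 1.9, -0.3]
width: 49.6
```

The wall now holds at a fixed position against a reversed force, so it's behind the head. I'll take out the sideways force and open.

{"op": "apply_moves", "data": {
  "increments": [
    {"tx": 0.0008, "ty": 0.0005, "tz": 0, "rx": 0, "ry": 0, "rz": 0, "claw": 0.04},
    {"tx": 0.0008, "ty": 0.0005, "tz": 0, "rx": 0, "ry": 0, "rz": 0, "claw": 0.04}
  ]
}}

```text
clock: 14.5
eef_pos: [551.3, 170.2, 133.6]
tool_rot: [3.141, -0.001, 1.708]
force: [3.0, 2.1, 2.4]
width: 49.2
```

{"op": "apply_moves", "data": {
  "increments": [
    {"tx": 0, "ty": 0, "tz": 0, "rx": 0, "ry": 0, "rz": 0, "claw": 0.06},
    {"tx": 0, "ty": 0, "tz": 0, "rx": 0, "ry": 0, "rz": 0, "claw": 0.075},
    {"tx": 0, "ty": 0, "tz": 0, "rx": 0, "ry": 0, "rz": 0, "claw": 0.085},
    {"tx": 0, "ty": 0, "tz": 0, "rx": 0, "ry": 0, "rz": 0, "claw": 0.085},
    {"tx": 0, "ty": 0, "tz": 0, "rx": 0, "ry": 0, "rz": 0, "claw": 0.085},
    {"tx": 0, "ty": 0, "tz": 0, "rx": 0, "ry": 0, "rz": 0, "claw": 0.085},
    {"tx": 0, "ty": 0, "tz": 0, "rx": 0, "ry": 0, "rz": 0, "claw": 0.085},
    {"tx": 0, "ty": 0, "tz": 0, "rx": 0, "ry": 0, "rz": 0, "claw": 0.085}
  ]
}}

```text
clock: 15.3
eef_pos: [551.3, 169.2, 133.5]
tool_rot: [-3.142, -0.0, 1.707]
force: [-1.2, -0.0, 0.6]
width: 85.1
```

{"op": "apply_moves", "data": {
  "increments": [
    {"tx": 0, "ty": 0, "tz": 0.015, "rx": 0, "ry": 0, "rz": 0, "claw": 0.085},
    {"tx": 0, "ty": 0, "tz": 0.035, "rx": 0, "ry": 0, "rz": 0, "claw": 0.085},
    {"tx": 0, "ty": 0, "tz": 0.06, "rx": 0, "ry": 0, "rz": 0, "claw": 0.085},
    {"tx": 0, "ty": 0, "tz": 0.09, "rx": 0, "ry": 0, "rz": 0, "claw": 0.085},
    {"tx": 0, "ty": 0, "tz": 0.12, "rx": 0, "ry": 0, "rz": 0, "claw": 0.085},
    {"tx": 0, "ty": -0.02, "tz": 0.14, "rx": 0, "ry": 0, "rz": 0, "claw": 0.085},
    {"tx": -0.02, "ty": -0.06, "tz": 0.15, "rx": 0, "ry": 0, "rz": 0, "claw": 0.085},
    {"tx": -0.04, "ty": -0.1, "tz": 0.15, "rx": 0, "ry": 0, "rz": 0, "claw": 0.085},
    {"tx": -0.06, "ty": -0.15, "tz": 0.15, "rx": 0, "ry": 0, "rz": 0, "claw": 0.085},
    {"tx": -0.08, "ty": -0.2, "tz": 0.15, "rx": 0, "ry": 0, "rz": 0, "claw": 0.085},
    {"tx": -0.08, "ty": -0.25, "tz": 0.15, "rx": 0, "ry": 0, "rz": 0, "claw": 0.085},
    {"tx": -0.08, "ty": -0.25, "tz": 0.15, "rx": 0, "ry": 0, "rz": 0, "claw": 0.085}
  ]
}}

```text
clock: 16.5
eef_pos: [469.9, -87.9, 283.5]
tool_rot: [-3.14, 0.004, 1.697]
force: [0.2, 0.0, 0.2]
width: 84.7
```

```bash
python3 - <<'E'
from h import *
s=get_image("side")[:,:,::-1];t=get_image("top")[:,:,::-1]
cv2.imwrite("pics/s2.png",s);cv2.imwrite("pics/t2.png",t)
a=crop(s,215,120,265,195,8).copy(); b=crop(t,165,160,215,235,8).copy()
# predicted seated pose: seat 16 from board face, z0=87
x=np.array([-.136,.991]); 
B=boxpts((551.3-.2,170.2+1.6),87,1.707)
for k,v in B.items():
    for im,n,o in((a,"side",(215,120)),(b,"top",(165,160))):
        cv2.circle(im,tuple(int(q) for q in (proj(n,v)[0]-o+.5)*8),3,(0,0,255),1)
cv2.imwrite("pics/c6.png",np.hstack([a,b]))
E
```

```text
(no output)
```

View pics/c6.png

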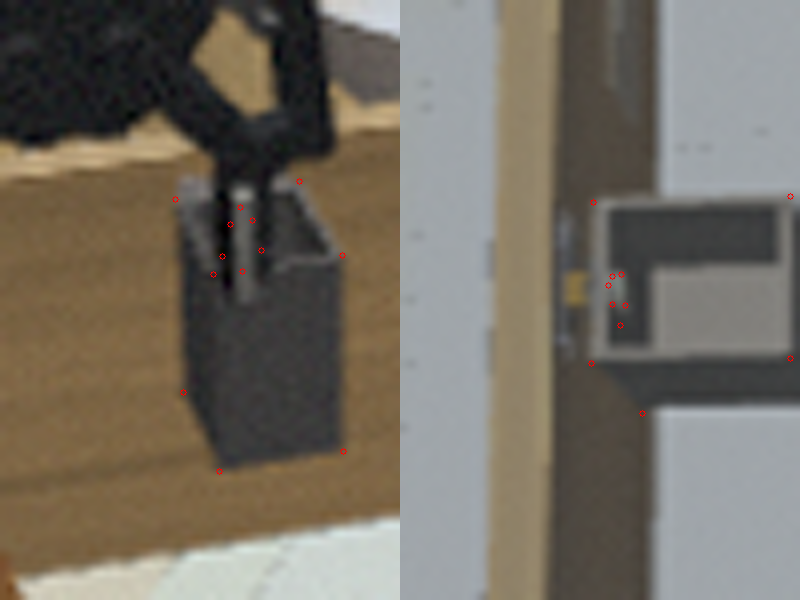

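View pics/s2.png

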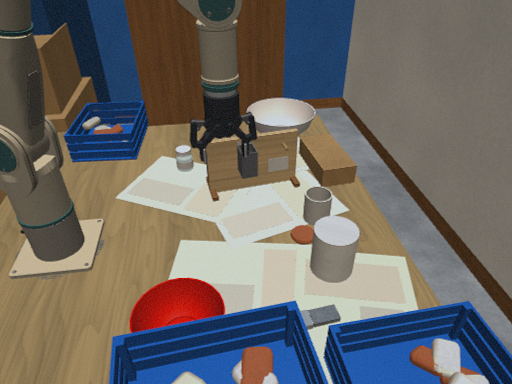

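The box hangs upright at the predicted seated pose. In the top crop its rim, at (592,202) to (592,360), is parallel to the board and the screw shows between strip and box. The bystanders stand where they were and the gripper is clear, so I'll hand in.

```bash
python3 -c "
from cell import *
print(finish_job(), read_state()['clock'])"
```

```text
the job is handed in; nothing more can be done
the job is handed in; nothing more can be done
```

The box is hanging on the screw and the job is handed in, at about 17 s on the clock of the 72 s allowed. The hand-in gave no verdict.

- **Finding the screw:** I gripped the box by its side walls and brought the hole over the head. The washer gave a soft contact of about 1 N/mm after about 3.5 N, and I pressed to about 8 N (roughly 5 mm of give).
- **Pulling down:** On the way down the screw shank caught on one of the keyhole's 45° shoulders. The force reached about 20 N upward, about 23 N in all, so it slightly passed the 20 N guide but stayed well under the 50 N limit. I eased off, shifted about 2 mm sideways, and it then slid freely to a firm stop, 17 mm below the starting height.
- **Last checks:** Before I let go, the box held its place when I pulled back gently, so its wall is behind the screw head. The final pictures show it upright, flat to the board and within about 1 mm of the expected hung position. The gripper is clear, and no bystander appears to have moved in the overview picture. I estimate the box's back is about 8 mm from the board, where the limit is 21 mm.
- **What disagreed:** My first sideways estimate of the screw, from the pictures, was about 2 mm off, which is why the shank caught. The two cameras also differed by about 6 mm on how far the screw stands out, so I relied on feel for that.

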